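# Release a test cassette from its toggle clamp and stack it brick-fashion

### The job

The flat test cassette in the sloping inspection jig has been read: flip the jig's red-handled toggle clamp up past centre until it stands open, then lift the cassette out. Lay it, face up, on the two cassettes lying end to end in the blue tray, in running bond like a brick: squarely along them, bridging their joint with half its length on each. Lower it right down before you let go, neither dropped nor pressed hard; do not shift those two cassettes or the cups and timer nearby, and leave the clamp open.

Things in the scene. Friction and masses are not known exactly. Their poses are not given: they have to be found in the camera images.
- jig: Fixed jig, grey base 186x90x10 mm, origin under its middle. An aluminium slope rises 20 deg (0.349 rad) towards its +x; the cassette lies on it, long side up the slope, between end stops and low rails (44 mm over all), and leaves along the slope's normal. For 58 mm about its middle only a 24 mm spine is under it: the long edges overhang, free for fingers. End blocks 50 mm wide.
- clamp (a joint): Toggle clamp hinge, rad. 0: closed, the arm parallel to the slope, its rubber foot pressing the upper part of the cassette with 10 to 20 N. Grows as the arm swings up and back; over-centre spring: it pulls shut below 1.1, pulls open above 1.1, and rests on its stop at 2.25. Torque at most about 0.6 N m. The grip is fixed to the arm, so it turns in the fingers.
- clamp_grip (a point): Middle of the clamp's red round grip (13 mm across, 52 long), which lies along the jig's y and sticks out from the steel arm's end to the jig's +y. The point is 40 mm beside the arm's middle plane (29 mm of grip towards the arm, 23 to the outer end), 18 mm above the cassette's level, 100 mm from the hinge axis, and swings with the arm. Site x: to the hinge; y: along the grip.
- clamp_pivot (a point): Fixed point on the clamp's hinge axis (along the jig's y), in the arm's middle plane; at (0.0435, 0, 0.0901) in the jig frame. At joint value q the arm points at angle q above the down-slope direction: offset 0.100 (-cos(q-0.349), 0, sin(q-0.349)) in the jig frame leads to the grip's axis.
- work: The clamped test cassette: flat white plate with a blue end, 31 (x) x 100 (y, long axis) x 5 (z) mm, about 20 g; origin at the centre of its underside, +z out of its printed face. Hold it with the fingertips no lower than its underside: tips that reach below it land on the equally wide cassettes in the tray first.
- base_a: First of two loose cassettes of the same size lying end to end (gap about 2 mm) in the tray, about 25 g; same frame as work (y long, z up). Its top is 23 mm above the table.
- base_b: The second cassette in the tray; as base_a.
- tray: Fixed shallow blue tray 250 (x) x 116 (y) mm, inner floor 18 mm and rim 24 mm above the table, origin at the centre of its underside; the two cassettes lie along its x, at its middle, between two 3 mm high ribs (35 mm apart). Tray and jig may change sides.
- near_cup_1: Bystander: closed specimen cup with yellow lid, 68 mm across, 62 mm high, origin under its centre.
- near_cup_2: Bystander: another such cup.
- near_timer: Bystander: white bench timer lying flat, 66 x 66 x 18 mm, origin under its centre.
Things that resemble listed ones, but are neither listed nor needed, are in the scene too. Leave any pink look-alike of the base_b alone.

How it is judged:
By the outcome, as a careful person would: the job done as asked, in the order asked, and still so for the second after the job is handed in, with the robot touching nothing.
It also fails if it takes over 64 s, if anything falls off the work surface, if the arm or the gripper's body presses on something with over 40 N, if the wrist force passes 120 N, or if a joint passes its speed limit or range.

### The arm

A 6-joint arm with a two-finger parallel gripper is mounted at the origin on the work surface; the furniture and walls round the work are solid. World frame = base frame: x ahead of the robot, y to its left, z up, the work surface at z = 0. Lengths are in m, angles in rad, forces in N, time in s.
With the tool pointing down it reaches from about 0.35 to 0.775 m from the base axis. Payload 5.5 kg.
Tool frame: the origin (TCP) lies midway between the tips of the shut fingers; the grasp point (between the pads) lies hold_point_z behind it (hold_point_z is the distance from the TCP to the grasp point, in m); z points along the fingers, y is the direction in which the jaws open and shut (so a half turn about z gives the same grasp; the last joint's range is limited). The gripper opens to 85 mm and grips with 20 to 120 N. Pads are 22 mm wide; open, the fingers measure 114 mm over their backs; the gripper's body (76 mm by 85 mm) begins 54 mm behind the grasp point. The pads swing forward as they close: fully open they stand 13 mm farther back than shut.
Start: joints at [0.998, 0.313, 0.046, 1.304, 0, 1.431], TCP at [0.241, 0.522, 0.231] pointing down, gripper open.
Joint ranges: [-2.76, 2.76], [-0.86, 1.69], [-1.03, 1.26], [-2.2, 2.34], [-1.47, 1.5], [-3.14, 3.14]. Speed limits (rad/s): [2.57, 2.57, 3.14, 3.14, 3.14, 3.14].

### API

Orientations are given as a unit quaternion [w, x, y, z].
In Python, from workcell import * gives the robot as it stands. The module is installed in compiled form; this text tells all that it offers.
- The arm moves only by the tool jog_arm, never from a script. Its argument "plan" is a list of rows, each a list of 6 numbers: the shift along the world's x, y, z in m, then the turn, a rotation vector about the world's x, y, z in degrees. A call has exactly 10 rows; each row shifts and turns the commanded pose from where the row before left it; what a row does not reach is not made up. A row lasts 1/10 s, in which the tool goes at most 50 mm and 8.59 degrees, less where a joint would pass 70% of its speed; a pose out of reach is approached as far as the arm can. A call with a gripper value outside its range is refused whole. "hand" is the opening, from 0 (shut) to 1 (fully open), set as the call begins (left out, the last holds). The fingers move at their own pace and stop on an object; "force" is the grip in N (left out, the last holds). Time passes only in rows, so rows that do not move let the fingers close, or fill a call up. It gives the time, the measured TCP pose, the force and the opening at its end, in the units of the state.
- get_state(): the state, without advancing time (a new reading comes with each control period).
- read_camera(name): name is "scene" or "top"; returns the picture (480x640x3 uint8, red, green, blue); there is no depth.
- calibration(name): a dict with "K" (3x3 intrinsics, pixels), "world_to_cam" (4x4, takes a point from world to camera coordinates). Camera axes: x right, y down, z forward; pixel columns grow to the right and rows downward; lengths in m; the calibration is good to about 2 mm. A picture is of the moment at which its call begins. calibration takes no time and is no camera call.
- hand_in(): hands the job in, once; it reports no verdict.
The state is a dict: "clock": time; "joint_pos": joint angles; "qvel": joint speeds; "tau": joint torques, N m; "tcp_pos": TCP position; "orientation": TCP orientation; "wrist_force": force on the tool from outside, world axes, zero at the start; "ft_torque": the same for the moment, N m; "finger_gap": finger opening in m.
Only numpy, scipy, OpenCV 4.12 (cv2) and the standard library are available. Lean on these libraries where they do the work, as an engineer would, in place of code of your own. Each camera call takes 0.05 s, during which the arm holds its last target.

## Working session

There is one attempt and no reset: what is moved stays moved. The work goes in short steps, Python scripts to look and compute and a tool call to move; the robot and the scene stay as the last step left them, time stands still between calls to the robot, and variables do not carry over. Pictures are saved under pics/ and viewed, and the job is handed in when it is done.

Besides the shell and the picture viewer there is one more tool, called after "Request:" by a JSON object that holds its "op" and its "data". jog_arm: Moves the arm, as the interface text tells. Its arguments: {"type":"object","properties":{"plan":{"type":"array","items":{"type":"array","items":{"type":"number"}}},"hand":{"type":"number"},"force":{"type":"number"}},"required":["plan"]}

```bash
mkdir -p pics
python3 - <<'E'
from workcell import *
import cv2,json
for n in("scene","top"):
    im=read_camera(n); cv2.imwrite(f"pics/{n}0.png",im[:,:,::-1])
    c=calibration(n); print(n,c["K"],c["world_to_cam"])
print(get_state())
E
ls
```

```text
scene [[608.75205131   0.         328.80200917]
 [  0.         608.75205131 233.51358963]
 [  0.           0.           1.        ]] [[ 0.86622927 -0.49946281  0.0135554  -0.46778828]
 [-0.32670715 -0.58672488 -0.74095638  0.23021315]
 [ 0.37803344  0.63740946 -0.67141634  0.93237691]
 [ 0.          0.          0.          1.        ]]
top [[438.16869182   0.         316.81522885]
 [  0.         438.16869182 235.97445463]
 [  0.           0.           1.        ]] [[-0.08035735 -0.99675637 -0.00440793  0.0288855 ]
 [-0.97404116  0.07946345 -0.21196552  0.54132754]
 [ 0.21162826 -0.01273948 -0.9772672   0.85195885]
 [ 0.          0.          0.          1.        ]]
{'clock': 0.1, 'joint_pos': array([9.98394476e-01, 3.13978849e-01, 4.50739513e-02, 1.30364396e+00,
       2.18153019e-05, 1.43122906e+00]), 'qvel': array([ 0.00049733, -0.00236178,  0.00380826, -0.00100387,  0.00041787,
        0.0016075 ]), 'tau': array([ 2.20887399e-03, -4.81728601e+01,  2.99242240e+01,  1.27335699e-02,
       -1.87664141e-04, -3.66071708e-05]), 'tcp_pos': array([0.24090293, 0.52157071, 0.23045999]), 'orientation': array([-3.15614749e-04,  2.14731803e-01,  9.76672660e-01, -8.17527508e-04]), 'wrist_force': array([-0.27316995, -0.23164876, -0.52614903]), 'ft_torque': array([ 0.01542269,  0.00262054, -0.03396219]), 'finger_gap': 0.08537584147328016}
pics
```

View pics/scene0.png

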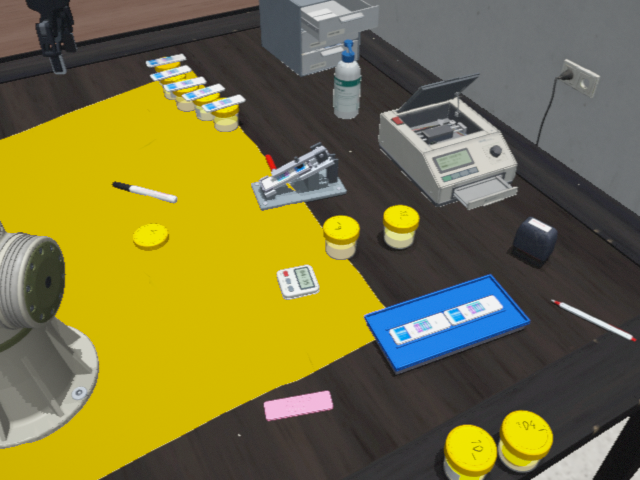

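View pics/top0.png

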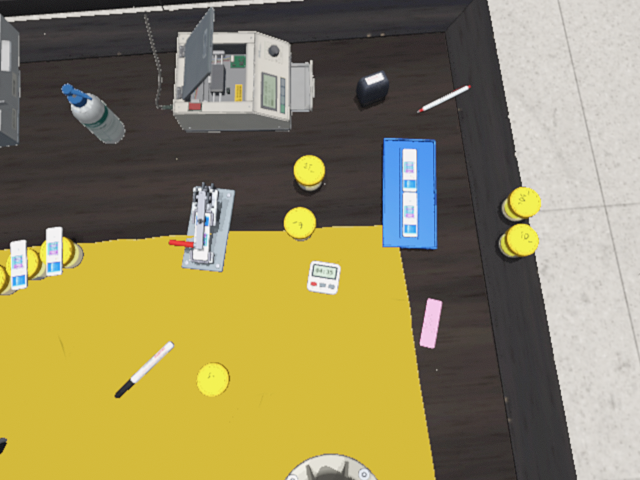

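The scene picture shows the jig at about (300,183), with its red grip at (270,162), and the blue tray at (447,322). The top view has the jig at (208,228), grip at (182,243), and the tray at (410,193) holding cassettes at (410,170) and (410,214).

Things that could be mistaken for the work cassette: the cassettes on cups at top (18,265) and (54,251), the two tray cassettes, and the pink plate at (431,323). By the description, the work cassette is the one in the jig at (203,230). I'll check it in crops.

Run:
```python
import cv2
a=cv2.imread("pics/top0.png")
cv2.imwrite("pics/c1.png",cv2.resize(a[170:285,160:260],None,fx=5,fy=5,interpolation=cv2.INTER_CUBIC))
cv2.imwrite("pics/c2.png",cv2.resize(a[130:255,370:450],None,fx=4.7,fy=4.7,interpolation=cv2.INTER_CUBIC))
b=cv2.imread("pics/scene0.png")
cv2.imwrite("pics/c3.png",cv2.resize(b[135:215,245:355],None,fx=7,fy=7,interpolation=cv2.INTER_CUBIC))
cv2.imwrite("pics/c4.png",cv2.resize(b[270:375,360:535],None,fx=4.5,fy=4.5,interpolation=cv2.INTER_CUBIC))
```

```text
(no output)
```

View pics/c1.png

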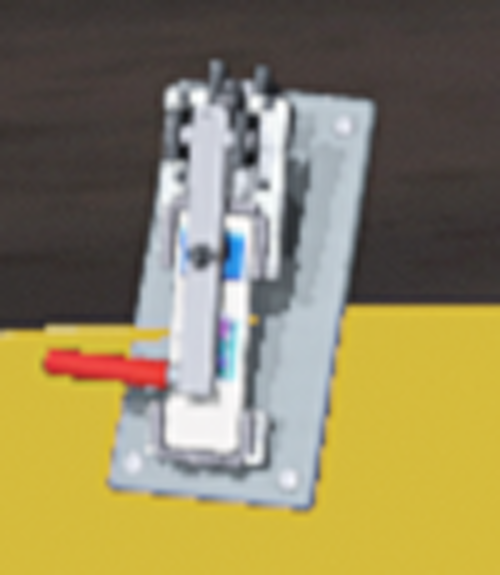

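View pics/c2.png

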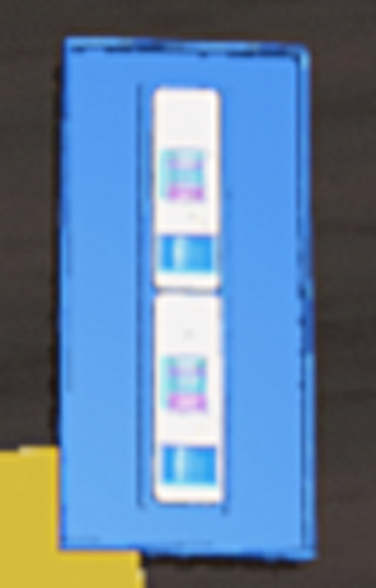

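View pics/c3.png

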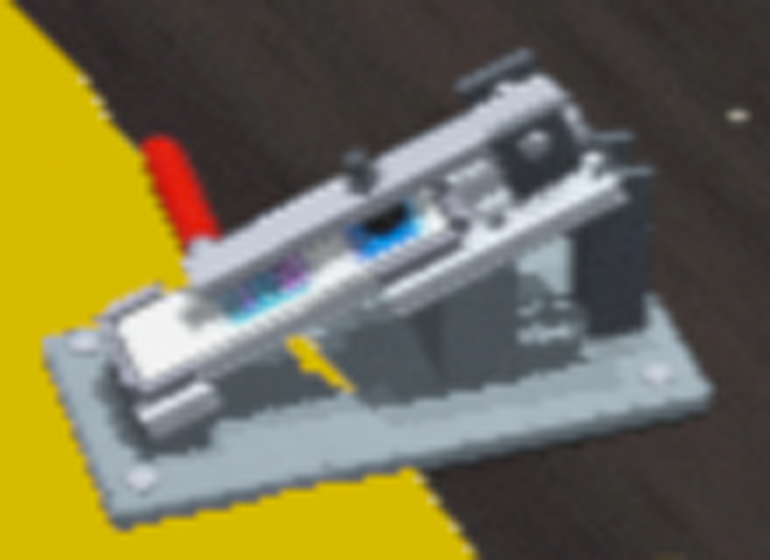

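View pics/c4.png

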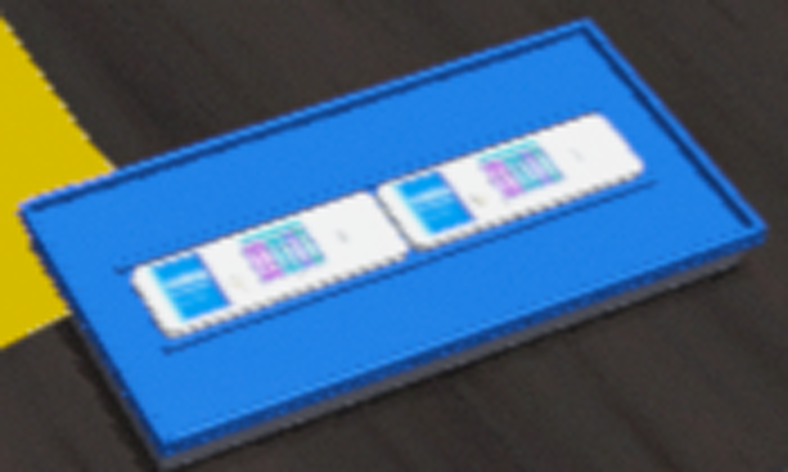

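```bash
cat > h.py <<'E'
import numpy as np, cv2
from workcell import *
from scipy.optimize import least_squares
from scipy.spatial.transform import Rotation as R
C={n:calibration(n) for n in("scene","top")}
def proj(n,P):
    P=np.atleast_2d(P); M=np.array(C[n]["world_to_cam"]); q=P@M[:3,:3].T+M[:3,3]
    u=q@np.array(C[n]["K"]).T; return u[:,:2]/u[:,2:]
def ray(n,uv,z):
    M=np.array(C[n]["world_to_cam"]); d=np.linalg.inv(np.array(C[n]["K"]))@[uv[0],uv[1],1]
    c=-M[:3,:3].T@M[:3,3]; d=M[:3,:3].T@d; return c+d*(z-c[2])/d[2]
def pose(p,L):
    c,s=np.cos(p[2]),np.sin(p[2]); L=np.atleast_2d(L)
    return np.c_[p[0]+c*L[:,0]-s*L[:,1],p[1]+s*L[:,0]+c*L[:,1],L[:,2]]
def fit(obs,p0):
    def f(p): return np.concatenate([(proj(n,pose(p,L))-uv).ravel() for n,L,uv in obs])
    r=least_squares(f,p0,loss="soft_l1"); return r.x,r.fun.reshape(-1,2)
E
python3 - <<'E'
from h import *
# tray/cassettes corner fits
def T(pts,o,f): return (np.array(pts,float)+.5)/f-.5+o
t=lambda p:T(p,(370,130),4.7); s=lambda p:T(p,(360,270),4.5)
# upper in top (far): frame x along long axis
r=lambda a,b,z:np.array([[a,b,z],[a,-b,z],[-a,-b,z],[-a,b,z]])
# order: +x +y(left img), +x -y, -x -y, -x +y
far=t([(154,87),(220,87),(219,289),(154,288)]); near=t([(155,292),(222,292),(223,502),(154,499)])
# scene: near(left) cassette: +x+y = top right(375,192); +x-y = (408,250); -x-y=(165,338); -x+y=(133,270)
near2=s([(375,192),(410,252),(165,338),(131,270)]); far2=s([(598,112),(645,170),(414,250),(378,187)])
for nm,a,b in(("far",far,far2),("near",near,near2)):
  for use in("both","top","scene"):
    obs=[]
    if use!="scene": obs.append(("top",r(.05,.0155,.023),a))
    if use!="top": obs.append(("scene",r(.05,.0155,.023),b))
    x,res=fit(obs,[.6,-.15,0]); print(nm,use,x.round(4),np.abs(res).max().round(2))
# tray rim
ta=t([(64,38),(309,50),(316,553),(60,547)]); tb=s([(590,20),(768,232),(160,445),(22,208)])
for use in("both","top","scene"):
    obs=[]
    if use!="scene": obs.append(("top",r(.125,.058,.024),ta))
    if use!="top": obs.append(("scene",r(.125,.058,.024),tb))
    x,res=fit(obs,[.6,-.15,0]); print("tray",use,x.round(4),res.round(1).tolist())
# jig
t=lambda p:T(p,(160,170),5); s=lambda p:T(p,(245,135),7)
J=np.array
ob=[("top",J([[.093,-.045,.01],[-.093,-.045,.01],[-.093,.045,.01]]),t([(375,98),(315,508),(108,488)])),
    ("scene",J([[-.093,.045,.01],[-.093,-.045,.01],[.093,-.045,.01]]),s([(43,342),(117,518),(713,388)]))]
ge=J([[-.0505,.063,.0559]]);gm=J([[-.0505,.011,.0559]])
ob2=ob+[("top",ge,t([(43,361)])),("scene",ge,s([(158,143)]))]
for o in(ob[:1],ob[1:],ob,ob2):
    x,res=fit(o,[.55,.25,0]);print("jig",x.round(4),res.round(1).tolist())
E
```

```text
far both [ 0.6844 -0.2345 -0.125 ] 1.39
far top [ 0.6843 -0.2333 -0.1244] 0.55
far scene [ 0.6842 -0.2354 -0.1243] 1.16
near both [ 0.5827 -0.2227 -0.1319] 1.51
near top [ 0.5826 -0.2213 -0.1237] 0.32
near scene [ 0.5826 -0.2237 -0.1375] 1.02
tray both [ 0.6334 -0.2284 -0.1262] [[1.3, -0.3], [0.5, -0.8], [0.4, 0.7], [0.6, -0.4], [-0.5, -0.1], [-0.3, -0.4], [0.4, -0.1], [-1.1, -1.4]]
tray top [ 0.633  -0.2268 -0.1221] [[0.4, -0.1], [-0.4, -0.7], [-0.1, 0.8], [0.1, -0.1]]
tray scene [ 0.6333 -0.2294 -0.1271] [[-0.1, 0.2], [0.1, 0.1], [0.7, 0.4], [-0.8, -1.0]]
jig [ 0.5909  0.2206 -0.1803] [[-0.0, 0.0], [-0.1, 0.1], [0.1, -0.1]]
jig [ 0.5918  0.2197 -0.1723] [[-0.6, -0.3], [0.1, 0.1], [0.4, 0.1]]
jig [ 0.5914  0.2203 -0.1776] [[0.0, -0.3], [0.2, -0.2], [0.4, -0.2], [-0.8, -0.6], [-0.4, -0.1], [0.1, 0.2]]
jig [ 0.5922  0.2206 -0.1844] [[0.1, -0.5], [-0.3, -0.5], [-0.1, -0.8], [-0.5, -1.0], [-0.3, -0.5], [0.3, 0.2], [1.1, 0.4], [-1.0, 1.4]]
```

Run:
```python
from h import *
import workcell; print([k for k in dir(workcell) if not k.startswith('_')]); print(getattr(workcell,'hold_point_z',None))
def T(pts,o,f): return (np.array(pts,float)+.5)/f-.5+o
t=lambda p:T(p,(160,170),5); s=lambda p:T(p,(245,135),7)
jp=[.5916,.2204,-.180]
c,sn=np.cos(.349),np.sin(.349)
def pt(sl,y,h): # slope coordinate rel pivot, height rel pivot line
    return [.0435+sl*c-h*sn, y, .0901+sl*sn+h*c]
def f(p,full=0):
    S,h,dx,dy=p
    lo=S-.05; hi=S+.05
    a=proj("top",pose(np.array(jp)+[dx,dy,0],[pt(lo,.0155,h),pt(lo,-.0155,h),pt(hi,-.0155,h)]))-t([(163,448),(242,456),(252,222)])
    b=proj("scene",pose(np.array(jp)+[dx,dy,0],[pt(lo,.0155,h),pt(lo,-.0155,h),pt(hi,-.0155,h)]))-s([(112,325),(148,388),(462,235)])
    r=np.concatenate([a.ravel(),b.ravel()])
    return np.r_[r,np.array([dx,dy])/.002]
r=least_squares(f,[-.07,-.018,0,0],loss="soft_l1"); print(r.x.round(4),r.fun.round(1))
im=cv2.imread("pics/top0.png"); im2=cv2.imread("pics/scene0.png")
for n,i,o,e,k,w in(("top",im,(160,170),(260,285),5,"d1"),("scene",im2,(245,135),(355,215),7,"d2")):
    cr=cv2.resize(i[o[1]:e[1],o[0]:e[0]],None,fx=k,fy=k,interpolation=cv2.INTER_CUBIC)
    def dr(L,col,cl=True):
        uv=(proj(n,pose(jp,L))-o+.5)*k-.5
        cv2.polylines(cr,[uv.round().astype(int)],cl,col,1)
    for z in(0,.01): dr([[.093,.045,z],[.093,-.045,z],[-.093,-.045,z],[-.093,.045,z]],(0,255,0))
    S,h=r.x[:2]
    for hh,col in((-.018,(255,0,255)),(-.013,(0,140,255))):
        dr([pt(S+.05,.0155,hh),pt(S+.05,-.0155,hh),pt(S-.05,-.0155,hh),pt(S-.05,.0155,hh)],col)
    dr([[-.0505,.011,.0559],[-.0505,.063,.0559]],(255,255,0),False)
    cv2.imwrite(f"pics/{w}.png",cr)
```

```text
['MotionError', 'calibration', 'get_state', 'hand_in', 'hold_point_z', 'read_camera']
0.0187
[-0.0826 -0.0155  0.0001  0.0006] [ 1.  -0.4 -0.3 -0.6  0.5 -0.7  0.1  0.4 -1.1  0.1 -2.5 -0.3  0.1  0.3]
```

View pics/d1.png

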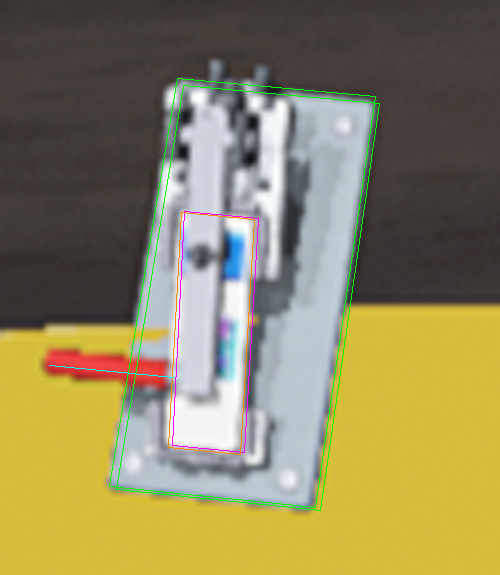

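View pics/d2.png

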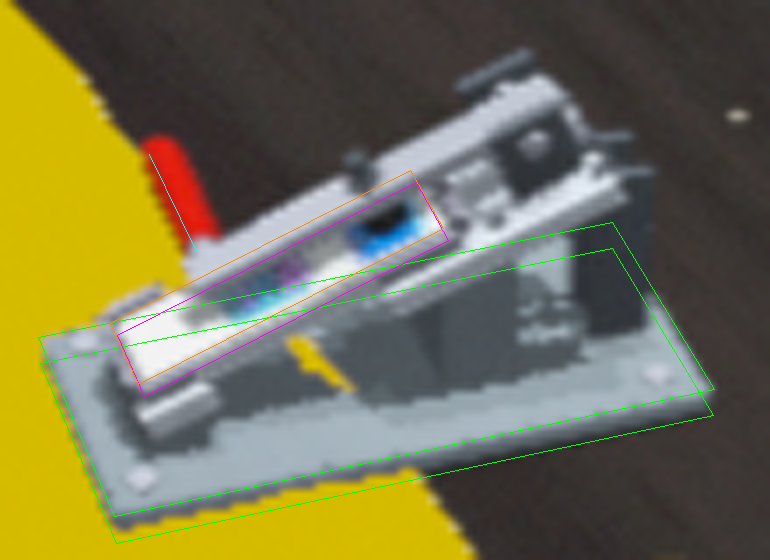

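Request:
{"op": "jog_arm", "data": {"plan": [[0.0311,-0.0246,-0.007,0,0,-7.55],[0.0311,-0.0246,-0.007,0,0,-7.55],[0.0311,-0.0246,-0.007,0,0,-7.55],[0.0311,-0.0246,-0.007,0,0,-7.55],[0.0311,-0.0246,-0.007,0,0,-7.55],[0.0311,-0.0246,-0.007,0,0,-7.55],[0.0311,-0.0246,-0.007,0,0,-7.55],[0.0311,-0.0246,-0.007,0,0,-7.55],[0.0311,-0.0246,-0.007,0,0,-7.55],[0.0311,-0.0246,-0.007,0,0,-7.55]], "hand": 0.7}}

```text
clock: 1.1
tcp_pos: [0.5531, 0.2747, 0.1606]
orientation: [-0.0, 0.769, 0.639, -0.0]
wrist_force: [0.2, 0.3, 0.8]
finger_gap: 0.0596
```

Run:
```python
from h import *
for n in("scene","top"): cv2.imwrite(f"pics/{n}1.png",read_camera(n)[:,:,::-1])
s=get_state(); print(s["clock"],s["tcp_pos"],R.from_quat(s["orientation"],scalar_first=True).as_matrix().round(3),s["finger_gap"],s["joint_pos"].round(2))
b=cv2.imread("pics/scene1.png");a=cv2.imread("pics/top1.png")
cv2.imwrite("pics/e.png",np.hstack([cv2.resize(b[75:235,220:360],(400,457)),cv2.resize(a[150:290,150:270],(391,457))]))
```

```text
1.2 [0.55517574 0.27246194 0.15928272] [[ 0.186  0.982 -0.001]
 [ 0.982 -0.186 -0.002]
 [-0.002 -0.    -1.   ]] 0.0598328740496057 [ 0.33  0.43  0.03  1.18 -0.    2.09]
```

View pics/e.png

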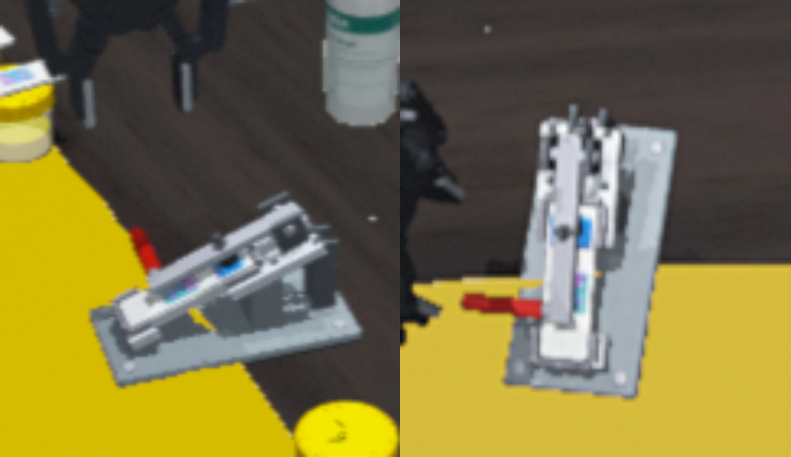

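The picture shows the open fingers above and behind the grip (red, at about (145,250) in the left panel) with nothing in contact. Next I go down a little and recheck the TCP.

Request:
{"op": "jog_arm", "data": {"plan": [[0,0,-0.01,0,0,0],[0,0,-0.01,0,0,0],[0,0,-0.01,0,0,0],[0,0,-0.01,0,0,0],[0,0,-0.01,0,0,0],[0,0,-0.01,0,0,0],[0,0,-0.01,0,0,0],[0,0,0,0,0,0],[0,0,0,0,0,0],[0,0,0,0,0,0]]}}

```text
clock: 2.2
tcp_pos: [0.5527, 0.2761, 0.0918]
orientation: [0.0, 0.768, 0.641, 0.0]
wrist_force: [0.3, 0.7, -0.6]
finger_gap: 0.0593
```

Run:
```python
from h import *
for n in("scene","top"): cv2.imwrite(f"pics/{n}2.png",read_camera(n)[:,:,::-1])
s=get_state(); print(s["clock"],s["tcp_pos"],R.from_quat(s["orientation"],scalar_first=True).as_matrix().round(3)[:,1],s["finger_gap"])
b=cv2.imread("pics/scene2.png");a=cv2.imread("pics/top2.png")
for n,i in(("scene",b),("top",a)):
  uv=proj(n,s["tcp_pos"])[0]; print(n,uv)
cv2.imwrite("pics/e2.png",np.hstack([cv2.resize(b[75:235,220:360],(400,457)),cv2.resize(a[150:290,150:270],(391,457))]))
```

```text
2.3 [0.55269706 0.27613    0.09197154] [ 0.984 -0.179  0.001] 0.059563763393217034
scene [267.85955303 145.99202338]
top [171.09666041 238.68961955]
```

View pics/e2.png

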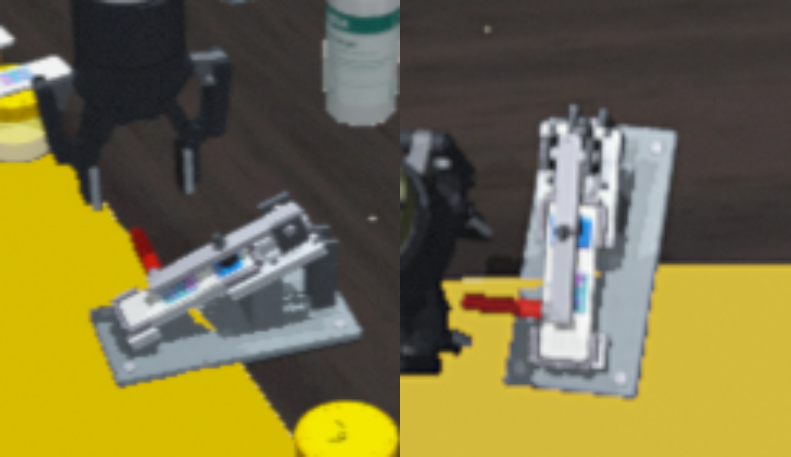

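Request:
{"op": "jog_arm", "data": {"plan": [[0,0,-0.009,0,0,0],[0,0,-0.009,0,0,0],[0,0,-0.009,0,0,0],[0,0,-0.009,0,0,0],[0,0,-0.009,0,0,0],[0,0,-0.009,0,0,0],[0,0,0,0,0,0],[0,0,0,0,0,0],[0,0,0,0,0,0],[0,0,0,0,0,0]]}}

```text
clock: 3.3
tcp_pos: [0.5527, 0.2762, 0.038]
orientation: [0.0, 0.768, 0.641, 0.001]
wrist_force: [-0.9, 0.2, -0.4]
finger_gap: 0.0596
```

Request:
{"op": "jog_arm", "data": {"plan": [[0,0,0,0,0,0],[0,0,0,0,0,0],[0,0,0,0,0,0],[0,0,0,0,0,0],[0,0,0,0,0,0],[0,0,0,0,0,0],[0,0,0,0,0,0],[0,0,0,0,0,0],[0,0,0,0,0,0],[0,0,0,0,0,0]], "hand": 0, "force": 30}}

```text
clock: 4.3
tcp_pos: [0.5512, 0.2762, 0.0374]
orientation: [-0.001, 0.768, 0.641, -0.0]
wrist_force: [-5.2, 1.6, 4.6]
finger_gap: 0.012
```

Run:
```python
from h import *
for n in("scene","top"): cv2.imwrite(f"pics/{n}3.png",read_camera(n)[:,:,::-1])
s=get_state(); print(s["clock"],s["tcp_pos"],s["wrist_force"],s["finger_gap"])
b=cv2.imread("pics/scene3.png");a=cv2.imread("pics/top3.png")
cv2.imwrite("pics/e3.png",np.hstack([cv2.resize(b[75:235,220:360],(400,457)),cv2.resize(a[150:290,150:270],(391,457))]))
g=[-.0505,.0,.0559]
for h in np.arange(0,2.26,.225):
  q=h; print(q.round(3),(.0435-.1*np.cos(q-.349)).round(4),(.0901+.1*np.sin(q-.349)).round(4))
```

```text
4.4 [0.55113171 0.27626251 0.03743627] [-5.94684315  0.40183811  4.27399165] 0.011603866968593926
0.0 -0.0505 0.0559
0.225 -0.0557 0.0777
0.45 -0.056 0.1002
0.675 -0.0512 0.1221
0.9 -0.0417 0.1425
1.125 -0.0279 0.1601
1.35 -0.0104 0.1743
1.575 0.0097 0.1842
1.8 0.0315 0.1894
2.025 0.054 0.1895
2.25 0.0759 0.1847
```

View pics/e3.png

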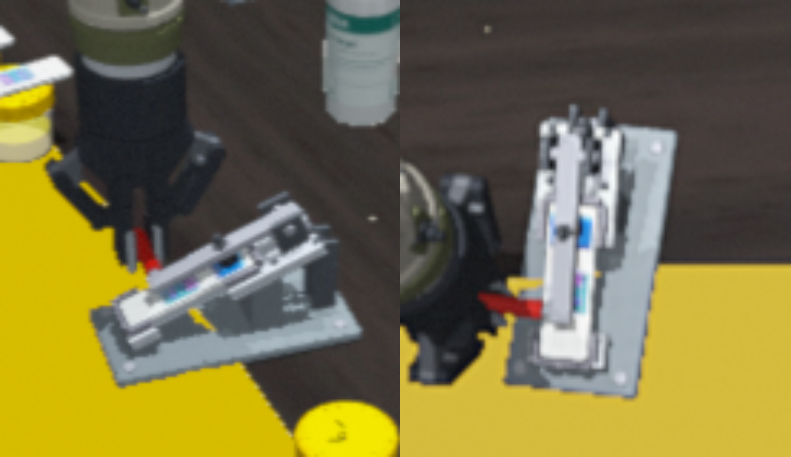

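The gripper holds the red grip, with fingers closed round it at left panel (140,245) and a gap of 12 mm. Next I compute the arc rows.

Run:
```python
import numpy as np
q=np.linspace(0,2.23,21); X=-.1*np.cos(q-.349); Z=.1*np.sin(q-.349)
for i in range(20):
    d=X[i+1]-X[i]; print([round(.9838*d,4),round(-.179*d,4),round(Z[i+1]-Z[i],4),0,0,0],end=", ")
```

```text
[np.float64(-0.0032), np.float64(0.0006), np.float64(0.0107), 0, 0, 0], [np.float64(-0.002), np.float64(0.0004), np.float64(0.011), 0, 0, 0], [np.float64(-0.0008), np.float64(0.0001), np.float64(0.0111), 0, 0, 0], [np.float64(0.0005), np.float64(-0.0001), np.float64(0.0111), 0, 0, 0], [np.float64(0.0017), np.float64(-0.0003), np.float64(0.011), 0, 0, 0], [np.float64(0.0029), np.float64(-0.0005), np.float64(0.0108), 0, 0, 0], [np.float64(0.004), np.float64(-0.0007), np.float64(0.0104), 0, 0, 0], [np.float64(0.0051), np.float64(-0.0009), np.float64(0.0098), 0, 0, 0], [np.float64(0.0062), np.float64(-0.0011), np.float64(0.0092), 0, 0, 0], [np.float64(0.0071), np.float64(-0.0013), np.float64(0.0084), 0, 0, 0], [np.float64(0.008), np.float64(-0.0015), np.float64(0.0076), 0, 0, 0], [np.float64(0.0088), np.float64(-0.0016), np.float64(0.0066), 0, 0, 0], [np.float64(0.0095), np.float64(-0.0017), np.float64(0.0056), 0, 0, 0], [np.float64(0.01), np.float64(-0.0018), np.float64(0.0045), 0, 0, 0], [np.float64(0.0105), np.float64(-0.0019), np.float64(0.0033), 0, 0, 0], [np.float64(0.0108), np.float64(-0.002), np.float64(0.0021), 0, 0, 0], [np.float64(0.0109), np.float64(-0.002), np.float64(0.0009), 0, 0, 0], [np.float64(0.011), np.float64(-0.002), np.float64(-0.0004), 0, 0, 0], [np.float64(0.0109), np.float64(-0.002), np.float64(-0.0016), 0, 0, 0], [np.float64(0.0106), np.float64(-0.0019), np.float64(-0.0028), 0, 0, 0],
```

Request:
{"op": "jog_arm", "data": {"plan": [[-0.0047,0.0007,0.0107,0,0,0],[-0.002,0.0004,0.011,0,0,0],[-0.0008,0.0001,0.0111,0,0,0],[0.0005,-0.0001,0.0111,0,0,0],[0.0017,-0.0003,0.011,0,0,0],[0.0029,-0.0005,0.0108,0,0,0],[0.004,-0.0007,0.0104,0,0,0],[0.0051,-0.0009,0.0098,0,0,0],[0.0062,-0.0011,0.0092,0,0,0],[0.0071,-0.0013,0.0084,0,0,0]]}}

```text
clock: 5.4
tcp_pos: [0.5669, 0.2732, 0.1422]
orientation: [-0.004, 0.767, 0.642, -0.003]
wrist_force: [-15.8, 5.5, 7.6]
finger_gap: 0.0117
```

Request:
{"op": "jog_arm", "data": {"plan": [[0,0,0,0,0,0],[0,0,0,0,0,0],[0,0,0,0,0,0],[0,0,0,0,0,0],[0,0,0,0,0,0],[0,0,0,0,0,0],[0,0,0,0,0,0],[0,0,0,0,0,0],[0,0,0,0,0,0],[0,0,0,0,0,0]]}}

```text
clock: 6.4
tcp_pos: [0.5678, 0.2731, 0.1433]
orientation: [-0.003, 0.767, 0.641, -0.002]
wrist_force: [-14.2, 3.3, 9.7]
finger_gap: 0.0118
```

Run:
```python
from h import *
for n in("scene","top"): cv2.imwrite(f"pics/{n}4.png",read_camera(n)[:,:,::-1])
s=get_state(); print(s["clock"],s["tcp_pos"],s["wrist_force"],s["ft_torque"],s["finger_gap"])
b=cv2.imread("pics/scene4.png");a=cv2.imread("pics/top4.png")
cv2.imwrite("pics/e4.png",np.hstack([cv2.resize(b[75:235,220:360],(400,457)),cv2.resize(a[150:290,150:270],(391,457))]))
```

```text
6.5 [0.56778233 0.27309567 0.14333924] [-15.16599873   4.11514329   9.05755359] [ 0.77397876  3.04578843 -0.0899513 ] 0.011568472778448365
```

View pics/e4.png

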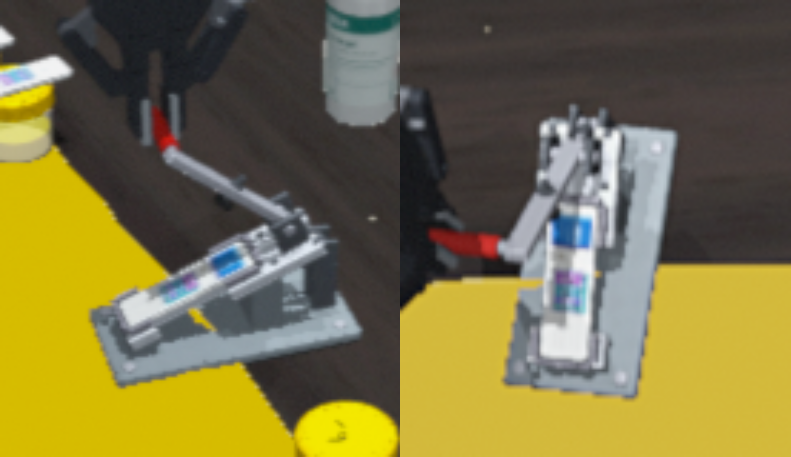

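The arm is raised to about q≈1.1, with the clamp arm at left panel (230,190), and the grip is still held. There is about 16 N of radial preload, so I ease it while going on.

Request:
{"op": "jog_arm", "data": {"plan": [[-0.003,0.0005,0.002,0,0,0],[0.008,-0.0015,0.0076,0,0,0],[0.0088,-0.0016,0.0066,0,0,0],[0.0095,-0.0017,0.0056,0,0,0],[0.01,-0.0018,0.0045,0,0,0],[0.0105,-0.0019,0.0033,0,0,0],[0,0,0,0,0,0],[0,0,0,0,0,0],[0,0,0,0,0,0],[0,0,0,0,0,0]]}}

```text
clock: 7.5
tcp_pos: [0.6188, 0.2635, 0.1749]
orientation: [0.003, 0.768, 0.64, 0.003]
wrist_force: [1.3, -1.4, 7.1]
finger_gap: 0.0116
```

Request:
{"op": "jog_arm", "data": {"plan": [[0.0108,-0.002,0.0021,0,0,0],[0.0109,-0.002,0.0009,0,0,0],[0.011,-0.002,-0.0004,0,0,0],[0.0109,-0.002,-0.0016,0,0,0],[0.0106,-0.0019,-0.0028,0,0,0],[0,0,0,0,0,0],[0,0,0,0,0,0],[0,0,0,0,0,0],[0,0,0,0,0,0],[0,0,0,0,0,0]]}}

```text
clock: 8.5
tcp_pos: [0.6723, 0.2533, 0.17]
orientation: [0.002, 0.768, 0.64, 0.001]
wrist_force: [5.5, -1.5, -0.8]
finger_gap: 0.0121
```

Run:
```python
from h import *
for n in("scene","top"): cv2.imwrite(f"pics/{n}5.png",read_camera(n)[:,:,::-1])
s=get_state(); print(s["clock"],s["tcp_pos"],s["wrist_force"],s["finger_gap"])
b=cv2.imread("pics/scene5.png");a=cv2.imread("pics/top5.png")
cv2.imwrite("pics/e5.png",np.hstack([cv2.resize(b[75:235,220:360],(400,457)),cv2.resize(a[150:290,150:270],(391,457))]))
```

```text
8.6 [0.67234521 0.25328261 0.16998787] [ 4.32004794 -2.32393891 -0.49276491] 0.011761507700125464
```

View pics/e5.png

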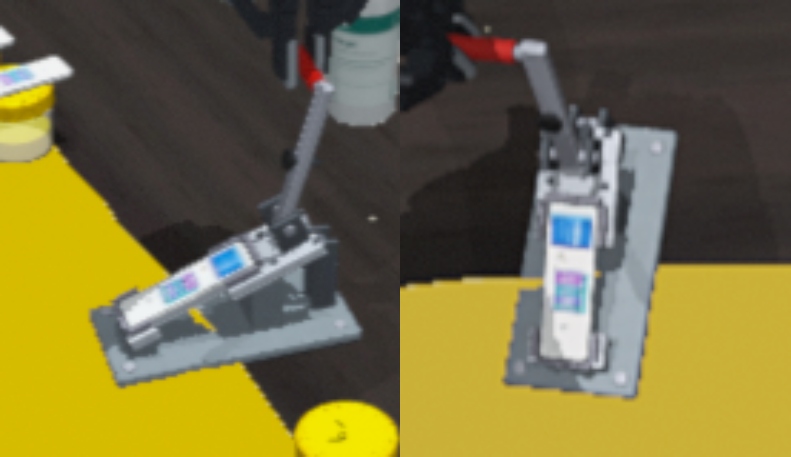

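The clamp stands open, with the arm past vertical at left panel (305,150), and the cassette is now in full view. Next: release the grip, rise, and measure the cassette from this picture.

Request:
{"op": "jog_arm", "data": {"plan": [[0,0,0,0,0,0],[0,0,0,0,0,0],[0,0,0,0,0,0],[0,0,0.002,0,0,0],[0,0,0.008,0,0,0],[0,0,0.015,0,0,0],[0,0,0.02,0,0,0],[0,0,0.02,0,0,0],[0,0,0.01,0,0,0],[0,0,0,0,0,0]], "hand": 0.6}}

```text
clock: 9.6
tcp_pos: [0.671, 0.2547, 0.246]
orientation: [0.001, 0.768, 0.641, 0.002]
wrist_force: [0.3, -0.5, -0.5]
finger_gap: 0.0513
```

Run:
```python
from h import *
for n in("scene","top"): cv2.imwrite(f"pics/{n}6.png",read_camera(n)[:,:,::-1])
s=get_state(); print(s["clock"],s["tcp_pos"],s["wrist_force"],s["finger_gap"])
b=cv2.imread("pics/scene6.png");a=cv2.imread("pics/top6.png")
cv2.imwrite("pics/f1.png",cv2.resize(a[205:265,180:230],None,fx=10,fy=10,interpolation=cv2.INTER_CUBIC))
cv2.imwrite("pics/f2.png",cv2.resize(b[130:205,250:340],None,fx=8,fy=8,interpolation=cv2.INTER_CUBIC))
```

```text
9.7 [0.67013073 0.25445223 0.24324896] [-0.14708255 -0.33285485 -0.57551984] 0.051337248982720574
```

View pics/f1.png

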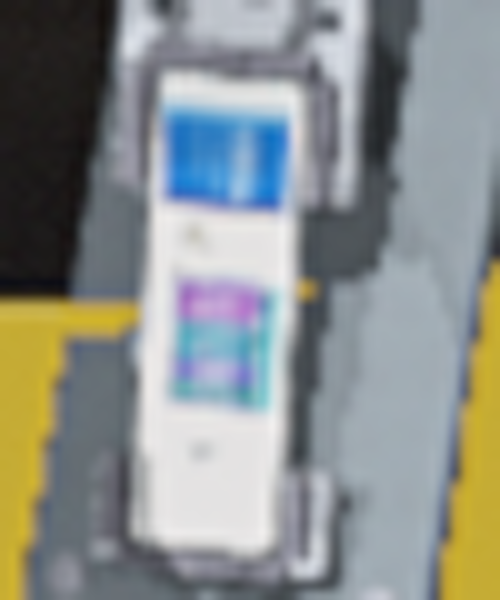

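View pics/f2.png

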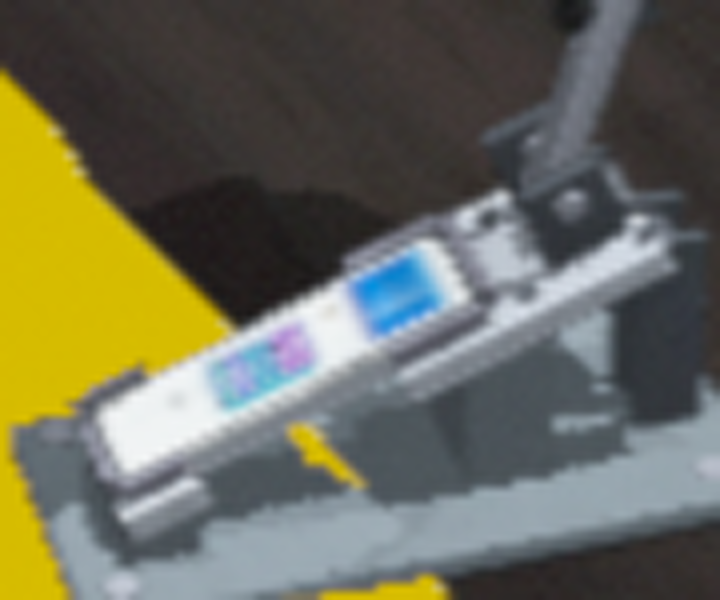

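View pics/scene6.png

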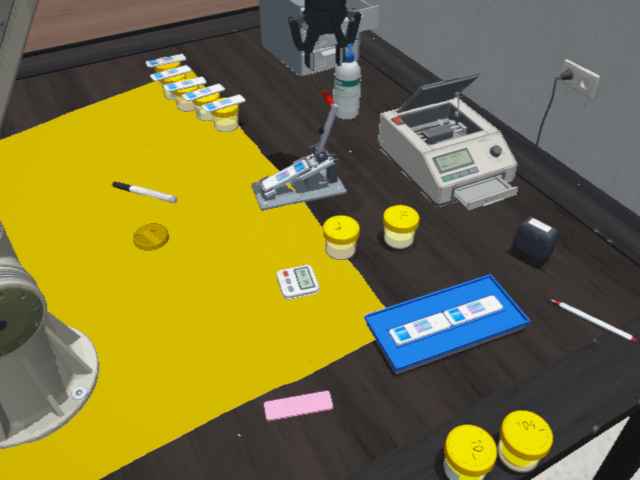

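Run:
```python
from h import *
def T(pts,o,f): return (np.array(pts,float)+.5)/f-.5+o
t=T([(160,70),(303,76),(279,555),(130,545)],(180,205),10); s=T([(432,238),(475,298),(120,482),(88,412)],(250,130),8)
L=np.array([[.05,.0155,0],[.05,-.0155,0],[-.05,-.0155,0],[-.05,.0155,0]])
def W(p): return R.from_euler("ZY",[p[3],-.349]).apply(L)+p[:3]
for use in("both","top","scene"):
    def f(p):
        r=[]
        if use!="scene": r.append((proj("top",W(p))-t).ravel())
        if use!="top": r.append((proj("scene",W(p))-s).ravel())
        r.append((p[:3]-p0[:3])/.01)   # weak prior
        return np.concatenate(r)
    p0=np.array([.558,.226,.048,-.18])
    r=least_squares(f,p0); print(use,r.x.round(4),r.fun.round(1))
# model prediction: S rel pivot, top face 13 or 18 mm below pivot line
jp=[.5915,.2209,-.18]
for S in(-.080,-.082,-.084):
  for h in(-.013,-.018):
    c,sn=np.cos(.349),np.sin(.349)
    print(S,h,pose(jp,[[.0435+S*c-h*sn,0,.0901+S*sn+h*c]]).round(4))
```

```text
both [ 0.564   0.2268  0.048  -0.1744] [-0.3  0.   0.1  0.8 -0.  -0.2  0.4 -0.6 -0.1 -0.4 -0.7  0.4  0.3 -0.2
  0.3 -0.1  0.6  0.1 -0. ]
top [ 0.563   0.2259  0.052  -0.1754] [-0.3 -0.1  0.1  0.7 -0.1 -0.1  0.3 -0.4  0.5 -0.   0.4]
scene [ 0.5625  0.2235  0.0505 -0.173 ] [ 0.  -0.4 -0.6  0.5  0.3 -0.   0.2 -0.   0.4 -0.3  0.3]
-0.08 -0.013 [[0.5647 0.2258 0.0505]]
-0.08 -0.018 [[0.5664 0.2255 0.0458]]
-0.082 -0.013 [[0.5629 0.2261 0.0498]]
-0.082 -0.018 [[0.5645 0.2258 0.0451]]
-0.084 -0.013 [[0.561  0.2264 0.0492]]
-0.084 -0.018 [[0.5627 0.2261 0.0445]]
```

Request:
{"op": "jog_arm", "data": {"plan": [[-0.0128,-0.0025,0,0,0,8.5],[-0.0128,-0.0025,0,0,0,8.5],[-0.0128,-0.0025,0,0,0,8.5],[-0.0128,-0.0025,0,0,0,8.5],[-0.0128,-0.0025,0,0,0,8.5],[-0.0128,-0.0025,0,0,0,8.5],[-0.0128,-0.0025,0,0,0,8.5],[-0.0128,-0.0025,0,0,0,8.5],[-0.0128,-0.0025,0,0,0,8.5],[-0.0128,-0.0025,0,0,0,8.5]], "hand": 0.316}}

```text
clock: 10.7
tcp_pos: [0.5408, 0.2291, 0.242]
orientation: [-0.001, 0.13, 0.992, -0.0]
wrist_force: [-0.4, -0.8, 0.1]
finger_gap: 0.0268
```

Request:
{"op": "jog_arm", "data": {"plan": [[0,0,-0.01,0,0,5],[0,0,-0.015,-0.708,-3.936,0],[0,0,-0.018,-0.708,-3.936,0],[0,0,-0.02,-0.708,-3.936,0],[0,0,-0.02,-0.708,-3.936,0],[0,0,-0.02,-0.708,-3.936,0],[0,0,-0.018,0,0,0],[0,0,-0.01,0,0,0],[0,0,0,0,0,0],[0,0,0,0,0,0]]}}

```text
clock: 11.7
tcp_pos: [0.5428, 0.2294, 0.1128]
orientation: [0.173, 0.089, 0.981, -0.015]
wrist_force: [0.7, -0.0, -0.8]
finger_gap: 0.0268
```

Run:
```python
from h import *
s=get_state(); print(s["clock"],s["tcp_pos"],s["wrist_force"],s["finger_gap"])
M=R.from_quat(s["orientation"],scalar_first=True); print(M.as_matrix().round(3))
y=-.178
Rt=R.from_euler("ZY",[y,-.349])
Zt=-Rt.as_matrix()[:,2]; Yt=Rt.as_matrix()[:,1]
best=None
for sg in(1,-1):
    T=np.c_[np.cross(sg*Yt,Zt),sg*Yt,Zt]; d=(R.from_matrix(T)*M.inv()).as_rotvec(degrees=True)
    if best is None or np.linalg.norm(d)<np.linalg.norm(best): best=d
print("turn",best.round(2),"normal",-Zt)
```

```text
11.7 [0.54278151 0.22941152 0.11284029] [ 0.68363305 -0.03990154 -0.75854511] 0.026750311884457503
[[-0.924  0.179  0.337]
 [ 0.168  0.984 -0.061]
 [-0.342  0.001 -0.94 ]]
turn [-0.04  0.01  0.11] normal [-0.33655525  0.06054765  0.93971514]
```

Request:
{"op": "jog_arm", "data": {"plan": [[0.0002,-0.0001,-0.0082,0,0,0],[0.0022,-0.0004,-0.0075,0,0,0],[0.0027,-0.0005,-0.0075,0,0,0],[0.0027,-0.0005,-0.0075,0,0,0],[0.0027,-0.0005,-0.0075,0,0,0],[0.0027,-0.0005,-0.0075,0,0,0],[0.0027,-0.0005,-0.0075,0,0,0],[0.0013,-0.0002,-0.0038,0,0,0],[0,0,0,0,0,0],[0,0,0,0,0,0]]}}

```text
clock: 12.7
tcp_pos: [0.5594, 0.2262, 0.0556]
orientation: [0.173, 0.088, 0.981, -0.015]
wrist_force: [-0.6, 0.6, 0.2]
finger_gap: 0.0268
```

Run:
```python
from h import *
for n in("scene","top"): cv2.imwrite(f"pics/{n}7.png",read_camera(n)[:,:,::-1])
s=get_state(); print(s["clock"],s["tcp_pos"],s["wrist_force"],s["finger_gap"])
d=s["tcp_pos"]-[.5632,.226,.0495]; N=np.array([-.3366,.0605,.9397]);U=np.array([.925,-.166,.342]); print(d@N,d@U,d@np.cross(N,U))
b=cv2.imread("pics/scene7.png");a=cv2.imread("pics/top7.png")
cv2.imwrite("pics/e7.png",np.hstack([cv2.resize(b[105:215,240:350],(440,440)),cv2.resize(a[180:280,160:250],(396,440))]))
```

```text
12.8 [0.55963606 0.2263633  0.05606516] [-0.56344956  0.7666235  -0.23838347] 0.0271805525304005
0.007390879786618824 -0.0011116653812237361 -0.0002726444843991547
```

View pics/e7.png

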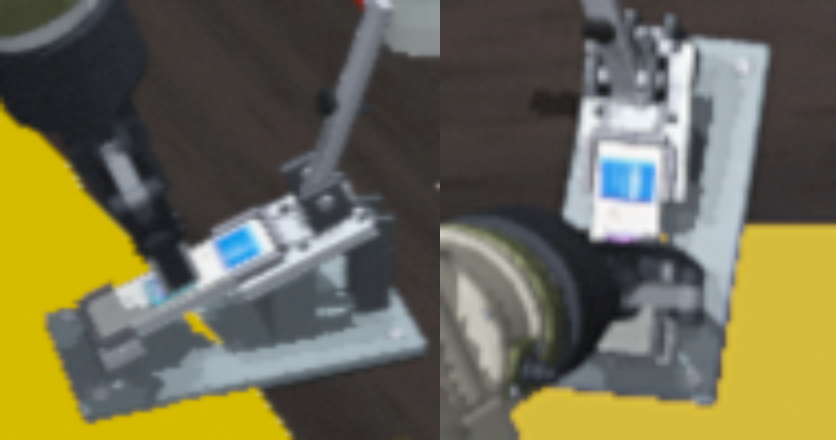

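The tips are just above the cassette's middle, at left panel (180,280), and the blue end is clear. I feel for the top face with a slow touch.

Request:
{"op": "jog_arm", "data": {"plan": [[0.0003,0,-0.00085,0,0,0],[0.0003,0,-0.00085,0,0,0],[0.0003,-0.0001,-0.00085,0,0,0],[0.0003,0,-0.00085,0,0,0],[0.0003,-0.0001,-0.00085,0,0,0],[0.0003,0,-0.00085,0,0,0],[0.0003,-0.0001,-0.00085,0,0,0],[0.0003,0,-0.00085,0,0,0],[0.0003,-0.0001,-0.00085,0,0,0],[0,0,0,0,0,0]]}}

```text
clock: 13.8
tcp_pos: [0.5618, 0.2259, 0.0489]
orientation: [0.173, 0.088, 0.981, -0.015]
wrist_force: [-6.0, -0.4, 9.4]
finger_gap: 0.0264
```

```bash
cat > st.py <<'E'
from h import *
s=get_state(); print(s["clock"],s["tcp_pos"].round(4),s["wrist_force"].round(1),round(s["finger_gap"],4))
d=s["tcp_pos"]-[.5632,.226,.0495]; N=np.array([-.3366,.0605,.9397]);U=np.array([.925,-.166,.342]); print("N,U,V",d@N,d@U,d@np.cross(N,U),"FN",s["wrist_force"]@N)
E
python3 st.py
```

```text
13.8 [0.5618 0.2259 0.0489] [-6.  -0.4  9.4] 0.0264
N,U,V -8.643545995497444e-05 -0.001479249841558576 -0.00033145160992849375 FN 10.880485703846272
```

Request:
{"op": "jog_arm", "data": {"plan": [[-0.0013,0.0002,0.0038,0,0,0],[-0.0013,0.0002,0.0038,0,0,0],[0,0,0,0,0,0],[0,0,0,0,0,0],[0,0,0,0,0,0],[0,0,0,0,0,0],[0,0,0,0,0,0],[0,0,0,0,0,0],[0,0,0,0,0,0],[0,0,0,0,0,0]], "hand": 0.55}}

```text
clock: 14.8
tcp_pos: [0.5595, 0.2262, 0.0556]
orientation: [0.173, 0.088, 0.981, -0.015]
wrist_force: [0.0, -0.5, -0.6]
finger_gap: 0.0469
```

```bash
python3 st.py
```

```text
14.8 [0.5595 0.2262 0.0556] [ 0.  -0.5 -0.6] 0.0469
N,U,V 0.00694081438757517 -0.0013688229421778436 -0.0004648605814413842 FN -0.5678292494274876
```

Request:
{"op": "jog_arm", "data": {"plan": [[0.0006,-0.0001,-0.0017,0,0,0],[0.0006,-0.0001,-0.0017,0,0,0],[0.0006,-0.0001,-0.0017,0,0,0],[0.0006,-0.0001,-0.0017,0,0,0],[0.0006,-0.0001,-0.0017,0,0,0],[0.0007,-0.0002,-0.0018,0,0,0],[0,0,0,0,0,0],[0,0,0,0,0,0],[0,0,0,0,0,0],[0,0,0,0,0,0]]}}

```text
clock: 15.8
tcp_pos: [0.5633, 0.2255, 0.0454]
orientation: [0.173, 0.088, 0.981, -0.015]
wrist_force: [-0.0, -0.9, -0.5]
finger_gap: 0.047
```

```bash
python3 st.py
```

```text
15.8 [0.5633 0.2255 0.0454] [-0.  -0.9 -0.5] 0.047
N,U,V -0.0038900248156488976 -0.0012617247940554146 -0.0004371925460486065 FN -0.5219364357690521
```

Depth is right: the tips should be about 1.2 mm above the underside. Next I close gently.

Request:
{"op": "jog_arm", "data": {"plan": [[0,0,0,0,0,0],[0,0,0,0,0,0],[0,0,0,0,0,0],[0,0,0,0,0,0],[0,0,0,0,0,0],[0,0,0,0,0,0],[0,0,0,0,0,0],[0,0,0,0,0,0],[0,0,0,0,0,0],[0,0,0,0,0,0]], "hand": 0.2, "force": 25}}

```text
clock: 16.8
tcp_pos: [0.5632, 0.2256, 0.0455]
orientation: [0.173, 0.088, 0.981, -0.015]
wrist_force: [-3.1, -1.3, 4.9]
finger_gap: 0.0298
```

```bash
python3 st.py
```

```text
16.8 [0.5632 0.2256 0.0455] [-3.1 -1.3  4.9] 0.0298
N,U,V -0.0037711593421434503 -0.001263518716509521 -0.00041077248355354215 FN 5.530017972540494
```

Request:
{"op": "jog_arm", "data": {"plan": [[-0.0007,0.0001,0.0019,0,0,0],[-0.001,0.0002,0.0028,0,0,0],[-0.0017,0.0003,0.0047,0,0,0],[-0.0024,0.0004,0.0066,0,0,0],[-0.0027,0.0005,0.0075,0,0,0],[-0.0027,0.0005,0.0075,0,0,0],[-0.0027,0.0005,0.0075,0,0,0],[-0.0027,0.0005,0.0075,0,0,0],[-0.0027,0.0005,0.0075,0,0,0],[-0.0017,0.0003,0.0047,0,0,0]]}}

```text
clock: 17.8
tcp_pos: [0.5423, 0.2295, 0.1045]
orientation: [0.173, 0.088, 0.981, -0.015]
wrist_force: [1.0, 0.2, 0.4]
finger_gap: 0.0296
```

Run:
```python
from h import *
for n in("scene","top"): cv2.imwrite(f"pics/{n}8.png",read_camera(n)[:,:,::-1])
s=get_state(); print(s["clock"],s["tcp_pos"],s["wrist_force"],s["finger_gap"])
b=cv2.imread("pics/scene8.png");a=cv2.imread("pics/top8.png")
cv2.imwrite("pics/e8.png",np.hstack([cv2.resize(b[85:215,230:350],(406,440)),cv2.resize(a[180:280,160:250],(396,440))]))
```

```text
17.9 [0.54250569 0.22962809 0.10454312] [ 0.58000176  0.50125512 -0.41512468] 0.0301255535695572
```

View pics/e8.png

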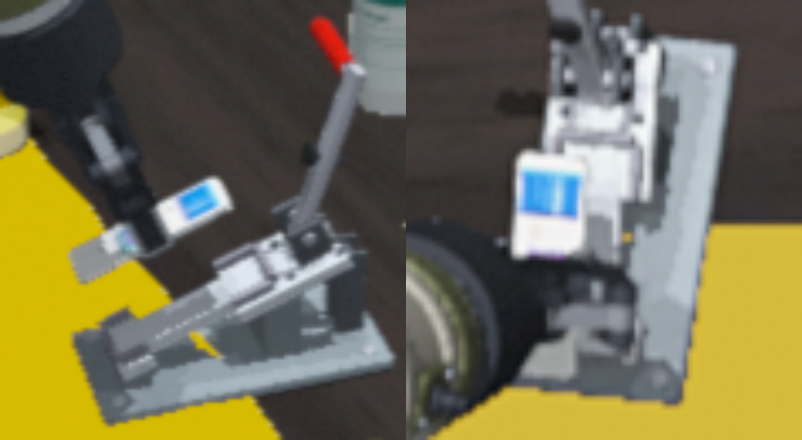

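The cassette is lifted level in the grip, at left panel (150,230), and the jig is empty with the clamp open. Now I carry it over.

Request:
{"op": "jog_arm", "data": {"plan": [[-0.003,0,0.015,0,0,0],[-0.003,0,0.02,0,0,0],[0,-0.01,0.02,0,0,0],[0.005,-0.02,0.01,0,0,0],[0.01,-0.025,0,0.708,3.936,0],[0.01,-0.03,0,0.708,3.936,0],[0.01,-0.035,0,0.708,3.936,0],[0.01,-0.035,0,0.708,3.936,0],[0.01,-0.035,0,0.708,3.936,0],[0.01,-0.03,0,0,0,3.3]]}}

```text
clock: 18.9
tcp_pos: [0.6027, 0.0067, 0.1673]
orientation: [-0.001, 0.061, 0.998, 0.0]
wrist_force: [0.3, 0.3, -1.1]
finger_gap: 0.0298
```

Request:
{"op": "jog_arm", "data": {"plan": [[0.004,-0.03,0,0,0,0],[0.004,-0.03,-0.005,0,0,0],[0.004,-0.03,-0.01,0,0,0],[0.004,-0.03,-0.01,0,0,0],[0.004,-0.03,-0.01,0,0,0],[0.004,-0.03,-0.01,0,0,0],[0.003,-0.03,-0.01,0,0,0],[0.003,-0.02,-0.01,0,0,0],[0.001,-0.009,-0.01,0,0,0],[0,0,0,0,0,0]]}}

```text
clock: 19.9
tcp_pos: [0.631, -0.23, 0.091]
orientation: [-0.002, 0.062, 0.998, 0.001]
wrist_force: [-0.7, -0.0, 0.2]
finger_gap: 0.0299
```

```bash
cat > st2.py <<'E'
from h import *
def rep(yaw=-.121,tgt=(.6322,-.2283)):
    s=get_state(); print(s["clock"],s["tcp_pos"].round(4),s["wrist_force"].round(1),round(s["finger_gap"],4))
    M=R.from_quat(s["orientation"],scalar_first=True)
    Y=np.array([-np.sin(yaw),np.cos(yaw),0]); Z=np.array([0,0,-1.])
    T=np.c_[np.cross(Y,Z),Y,Z]; print("turn",(R.from_matrix(T)*M.inv()).as_rotvec(degrees=True).round(2),"d",(np.array(tgt)-s["tcp_pos"][:2]).round(4))
    return s
if __name__=="__main__": rep()
E
python3 st2.py
```

```text
19.9 [ 0.631 -0.23   0.091] [-0.7 -0.   0.2] 0.0299
turn [-0.11 -0.18  0.15] d [0.0012 0.0017]
```

Request:
{"op": "jog_arm", "data": {"plan": [[0.0012,0.0017,-0.01,-0.11,-0.18,0.15],[0,0,-0.01,0,0,0],[0,0,-0.01,0,0,0],[0,0,-0.01,0,0,0],[0,0,-0.01,0,0,0],[0,0,-0.006,0,0,0],[0,0,0,0,0,0],[0,0,0,0,0,0],[0,0,0,0,0,0],[0,0,0,0,0,0]]}}

```text
clock: 20.9
tcp_pos: [0.6338, -0.2283, 0.0381]
orientation: [0.002, 0.06, 0.998, -0.001]
wrist_force: [-0.1, -0.4, -1.0]
finger_gap: 0.0296
```

Run:
```python
from st2 import *
s=rep()
for n in("scene","top"): cv2.imwrite(f"pics/{n}9.png",read_camera(n)[:,:,::-1])
b=cv2.imread("pics/scene9.png");a=cv2.imread("pics/top9.png")
cv2.imwrite("pics/g1.png",cv2.resize(a[130:255,370:450],None,fx=4.7,fy=4.7,interpolation=cv2.INTER_CUBIC))
cv2.imwrite("pics/g2.png",cv2.resize(b[250:375,360:535],None,fx=4.5,fy=4.5,interpolation=cv2.INTER_CUBIC))
```

```text
20.9 [ 0.6338 -0.2283  0.0381] [-0.1 -0.4 -1. ] 0.0296
turn [ 0.13  0.24 -0.08] d [-0.0016 -0.    ]
```

View pics/g1.png

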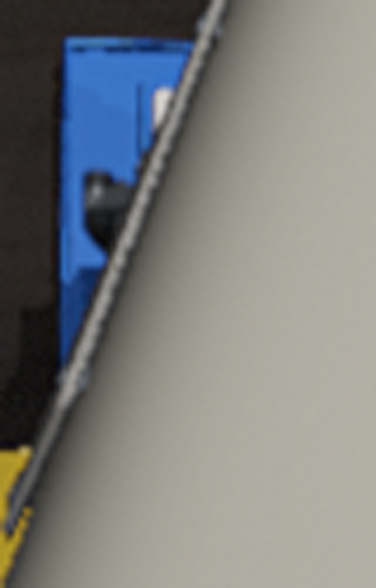

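View pics/g2.png

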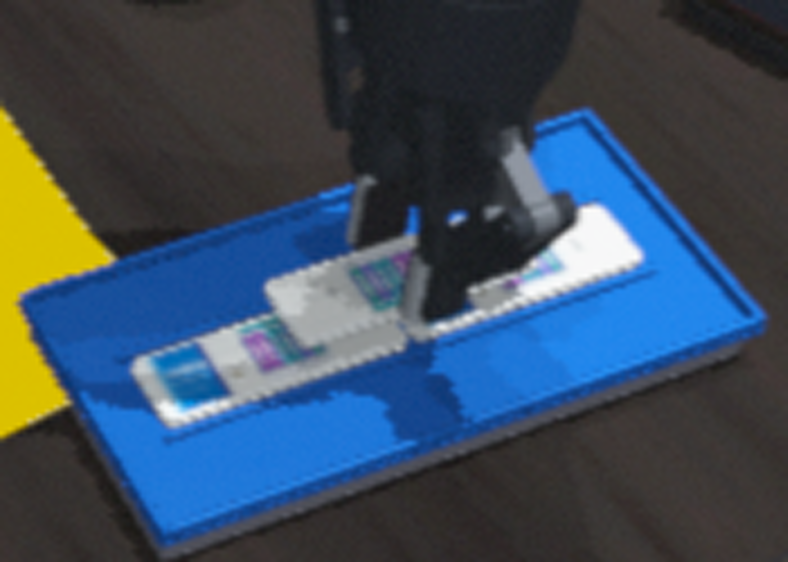

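Run:
```python
from h import *
T=lambda p:(np.array(p,float)+.5)/4.5-.5+[360,250]
for z in(.0409,.0419,.0429):
  A=ray("scene",T((264,285)),z);B=ray("scene",T((300,347)),z)
  mid=(A+B)/2; u=np.array([.9927,-.1207,0]); print(z,A.round(4),B.round(4),"w",np.linalg.norm(A-B).round(4),"centre",(mid+.05*u).round(4),"yaw",(np.arctan2(*(A-B)[[1,0]])-np.pi/2).round(3))
# base ends re-measured in same picture
n1=ray("scene",T((131,360)),.023);n2=ray("scene",T((165,428)),.023);f1=ray("scene",T((598,202)),.023);f2=ray("scene",T((645,260)),.023)
print("bases centre",((n1+n2+f1+f2)/4).round(4),"axis",np.arctan2(*((f1+f2-n1-n2))[[1,0]]).round(4),"len",np.linalg.norm((f1+f2-n1-n2)/2).round(4))
# prediction of centre from TCP
print("pred", np.array([.6338,-.2283])+.0013*np.array([.9927,-.1207]))
```

```text
0.0409 [ 0.5882 -0.208   0.0409] [ 0.5823 -0.2376  0.0409] w 0.0302 centre [ 0.6349 -0.2289  0.0409] yaw -0.196
0.0419 [ 0.5876 -0.2087  0.0419] [ 0.5818 -0.2382  0.0419] w 0.0301 centre [ 0.6343 -0.2295  0.0419] yaw -0.196
0.0429 [ 0.587  -0.2093  0.0429] [ 0.5812 -0.2388  0.0429] w 0.0301 centre [ 0.6337 -0.2301  0.0429] yaw -0.196
bases centre [ 0.6331 -0.2294  0.023 ] axis -0.1192 len 0.2025
pred [ 0.63509051 -0.22845691]
```

The near end of the held cassette is at g2 (264,285)–(300,347). That puts its centre at x 0.6343, y −0.2295, against the bases' centre at 0.6331, −0.2294 in the same view. A correction of −1.3 mm in x is enough, then slow lowering.

Request:
{"op": "jog_arm", "data": {"plan": [[-0.0013,0,-0.002,0.1,0.2,0],[0,0,-0.002,0,0,0],[0,0,-0.002,0,0,0],[0,0,-0.002,0,0,0],[0,0,-0.001,0,0,0],[0,0,-0.001,0,0,0],[0,0,0,0,0,0],[0,0,0,0,0,0],[0,0,0,0,0,0],[0,0,0,0,0,0]]}}

```text
clock: 22.0
tcp_pos: [0.6322, -0.228, 0.0276]
orientation: [-0.0, 0.06, 0.998, -0.0]
wrist_force: [-0.1, -0.2, 0.3]
finger_gap: 0.0298
```

```bash
python3 st2.py
```

```text
22.0 [ 0.6322 -0.228   0.0276] [-0.1 -0.2  0.3] 0.0298
turn [ 0.01 -0.01 -0.09] d [ 0.     -0.0003]
```

Request:
{"op": "jog_arm", "data": {"plan": [[0,-0.0003,-0.0005,0,0,0],[0,0,-0.0005,0,0,0],[0,0,-0.0005,0,0,0],[0,0,-0.0004,0,0,0],[0,0,-0.0004,0,0,0],[0,0,-0.0003,0,0,0],[0,0,-0.0003,0,0,0],[0,0,0,0,0,0],[0,0,0,0,0,0],[0,0,0,0,0,0]]}}

```text
clock: 23.0
tcp_pos: [0.6321, -0.2283, 0.0246]
orientation: [-0.0, 0.06, 0.998, -0.0]
wrist_force: [-1.5, -0.3, -0.5]
finger_gap: 0.03
```

```bash
python3 st2.py;python3 - <<'E'
from h import *
b=read_camera("scene")[:,:,::-1]
cv2.imwrite("pics/g3.png",cv2.resize(b[250:375,360:535],None,fx=4.5,fy=4.5,interpolation=cv2.INTER_CUBIC))
E
```

```text
23.0 [ 0.6321 -0.2283  0.0246] [-1.5 -0.3 -0.5] 0.03
turn [ 0.01 -0.01 -0.09] d [0.0001 0.    ]
```

View pics/g3.png

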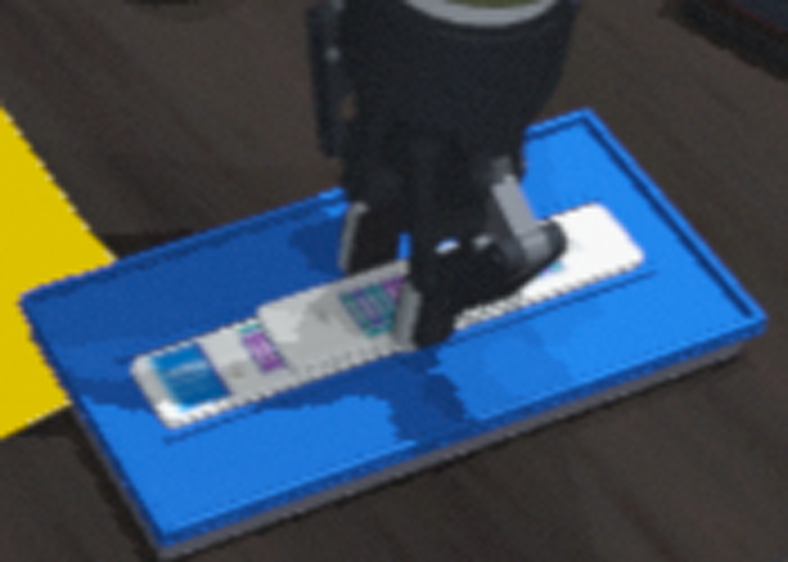

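The cassette is aligned over the joint and almost down, its near end at (258,310). Next come the last tenths of a millimetre.

Request:
{"op": "jog_arm", "data": {"plan": [[0,0,-0.0002,0,0,0],[0,0,-0.0002,0,0,0],[0,0,-0.0002,0,0,0],[0,0,-0.0001,0,0,0],[0,0,0,0,0,0],[0,0,0,0,0,0],[0,0,0,0,0,0],[0,0,0,0,0,0],[0,0,0,0,0,0],[0,0,0,0,0,0]]}}

```text
clock: 24.05
tcp_pos: [0.6321, -0.2283, 0.0239]
orientation: [-0.0, 0.06, 0.998, -0.0]
wrist_force: [-0.2, 0.2, 0.1]
finger_gap: 0.0298
```

```bash
python3 st2.py
```

```text
24.05 [ 0.6321 -0.2283  0.0239] [-0.2  0.2  0.1] 0.0298
turn [ 0.   -0.02 -0.09] d [ 0.0001 -0.    ]
```

Request:
{"op": "jog_arm", "data": {"plan": [[0,0,-0.0002,0,0,0],[0,0,-0.0002,0,0,0],[0,0,-0.0002,0,0,0],[0,0,0,0,0,0],[0,0,0,0,0,0],[0,0,0,0,0,0],[0,0,0,0,0,0],[0,0,0,0,0,0],[0,0,0,0,0,0],[0,0,0,0,0,0]]}}

```text
clock: 25.05
tcp_pos: [0.6321, -0.2283, 0.0237]
orientation: [-0.0, 0.06, 0.998, -0.0]
wrist_force: [-1.1, 0.8, 4.5]
finger_gap: 0.03
```

```bash
python3 st2.py
```

```text
25.05 [ 0.6321 -0.2283  0.0237] [-1.1  0.8  4.5] 0.03
turn [ 0.01 -0.01 -0.09] d [0.0001 0.    ]
```

Contact at 4.5 N, 0.6 mm from the predicted height. Release, hold, then rise.

Request:
{"op": "jog_arm", "data": {"plan": [[0,0,0,0,0,0],[0,0,0,0,0,0],[0,0,0,0,0,0],[0,0,0,0,0,0],[0,0,0,0,0,0],[0,0,0,0,0,0],[0,0,0.002,0,0,0],[0,0,0.004,0,0,0],[0,0,0.008,0,0,0],[0,0,0.012,0,0,0]], "hand": 0.55}}

```text
clock: 26.05
tcp_pos: [0.6317, -0.2281, 0.0496]
orientation: [-0.001, 0.06, 0.998, 0.0]
wrist_force: [-0.1, 0.4, 0.1]
finger_gap: 0.047
```

Request:
{"op": "jog_arm", "data": {"plan": [[0,0,0.02,0,0,0],[0,0,0.025,0,0,0],[0,0,0.025,0,0,0],[-0.01,0.02,0.025,0,0,0],[-0.02,0.03,0.02,0,0,0],[-0.02,0.03,0.01,0,0,0],[-0.02,0.03,0,0,0,0],[-0.02,0.03,0,0,0,0],[-0.02,0.03,0,0,0,0],[-0.01,0.02,0,0,0,0]]}}

```text
clock: 27.05
tcp_pos: [0.5104, -0.0365, 0.1757]
orientation: [0.0, 0.059, 0.998, 0.0]
wrist_force: [0.8, 0.3, -0.5]
finger_gap: 0.0466
```

```bash
python3 st2.py;python3 - <<'E'
from h import *
for n in("scene","top"): cv2.imwrite(f"pics/{n}10.png",read_camera(n)[:,:,::-1])
b=cv2.imread("pics/scene10.png");a=cv2.imread("pics/top10.png")
cv2.imwrite("pics/k1.png",cv2.resize(a[130:255,370:450],None,fx=4.7,fy=4.7,interpolation=cv2.INTER_CUBIC))
cv2.imwrite("pics/k2.png",cv2.resize(b[250:375,360:535],None,fx=4.5,fy=4.5,interpolation=cv2.INTER_CUBIC))
E
```

```text
27.05 [ 0.5104 -0.0365  0.1757] [ 0.8  0.3 -0.5] 0.0466
turn [ 0.    0.03 -0.14] d [ 0.1218 -0.1918]
```

View pics/k1.png

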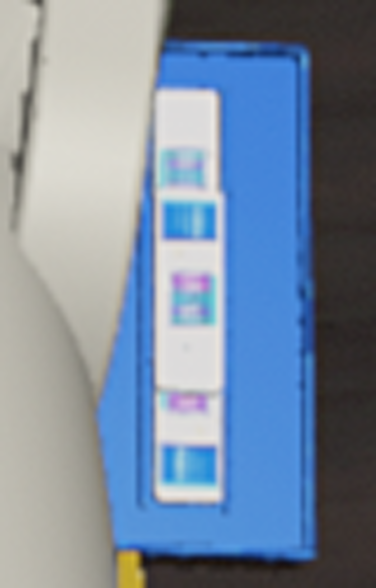

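View pics/k2.png

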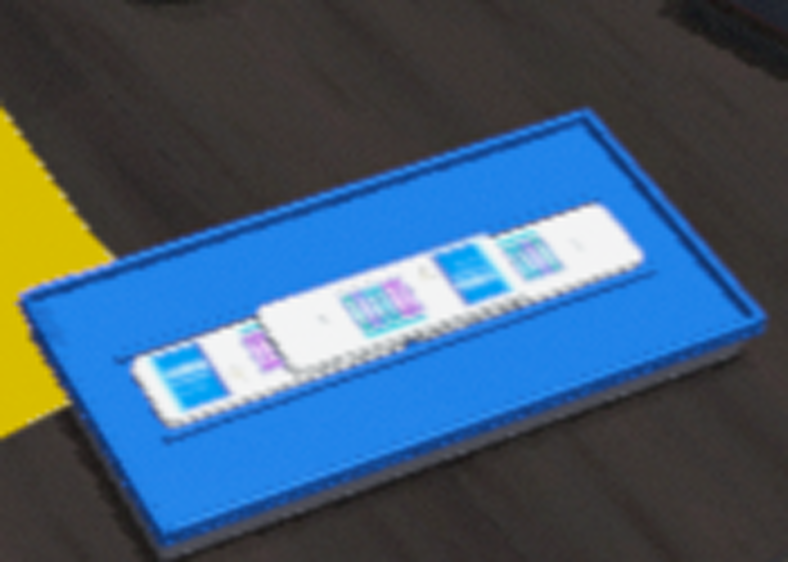

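View pics/scene10.png

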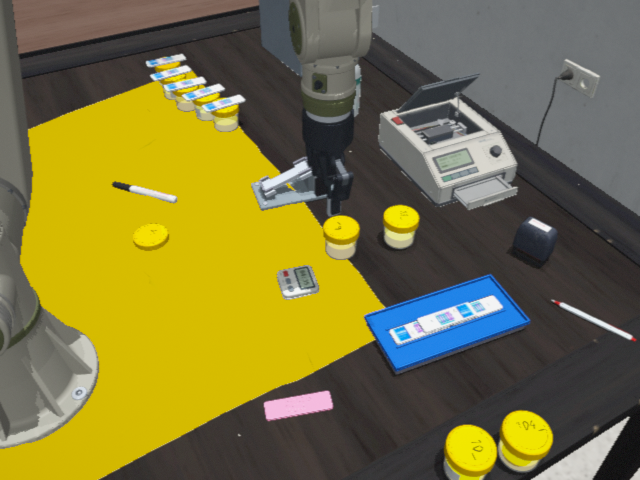

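Run:
```python
from h import *
def T(pts,o,f): return (np.array(pts,float)+.5)/f-.5+o
L=lambda z:np.array([[.05,.0155,z],[.05,-.0155,z],[-.05,-.0155,z],[-.05,.0155,z]])
t=T([(155,190),(223,192),(222,391),(154,389)],(370,130),4.7); s=T([(490,235),(528,299),(295,373),(258,308)],(360,250),4.5)
for nm,o in(("top",[("top",L(.028),t)]),("scene",[("scene",L(.028),s)]),("both",[("top",L(.028),t),("scene",L(.028),s)])):
    x,r=fit(o,[.63,-.23,-.12]); print(nm,x.round(4),np.abs(r).max().round(2))
# change of image outside arm: bases and bystanders before/after
a=cv2.imread("pics/scene0.png").astype(int);b=cv2.imread("pics/scene10.png").astype(int)
d=np.abs(a-b).max(2)
for n,(x0,x1,y0,y1) in dict(cup1=(320,362,214,260),cup2=(382,422,204,250),timer=(274,322,262,300),near_base=(388,414,318,345),far_base=(476,506,290,315)).items():
    print(n,(d[y0:y1,x0:x1]>60).sum())
a=cv2.imread("pics/top0.png").astype(int);b=cv2.imread("pics/top10.png").astype(int)
d=np.abs(a-b).max(2);print("top bases",(d[145:168,402:420]>50).sum(),(d[218:240,402:420]>50).sum())
```

```text
top [ 0.6321 -0.2266 -0.13  ] 0.71
scene [ 0.6329 -0.2302 -0.1466] 1.43
both [ 0.6328 -0.2287 -0.1394] 1.52
cup1 6
cup2 0
timer 650
near_base 0
far_base 0
top bases 9 1
```

The cassette bridges the joint: the near end is at top crop (154,389) and the far end at (155,190), with the bases unmoved. The arm's shadow darkens the timer, so I move clear and check the timer and clamp.

Request:
{"op": "jog_arm", "data": {"plan": [[-0.01,0,0.02,0,0,0],[-0.02,0,0.02,0,0,0],[-0.02,0,0.02,0,0,0],[-0.02,0,0.01,0,0,0],[-0.02,-0.02,0,0,0,0],[-0.01,-0.03,0,0,0,0],[0,-0.03,0,0,0,0],[0,-0.02,0,0,0,0],[0,0,0,0,0,0],[0,0,0,0,0,0]]}}

```text
clock: 28.15
tcp_pos: [0.4123, -0.139, 0.2448]
orientation: [0.0, 0.061, 0.998, -0.0]
wrist_force: [0.2, 0.9, -0.3]
finger_gap: 0.0471
```

Run:
```python
from h import *
for n in("scene","top"): cv2.imwrite(f"pics/{n}11.png",read_camera(n)[:,:,::-1])
s=get_state();print(s["clock"],s["tcp_pos"])
a=cv2.imread("pics/scene0.png").astype(int);b=cv2.imread("pics/scene11.png").astype(int);d=np.abs(a-b).max(2)
print("timer",(d[262:300,274:322]>60).sum())
```

```text
28.25 [ 0.41214897 -0.13795679  0.24455877]
timer 0
```

View pics/scene11.png

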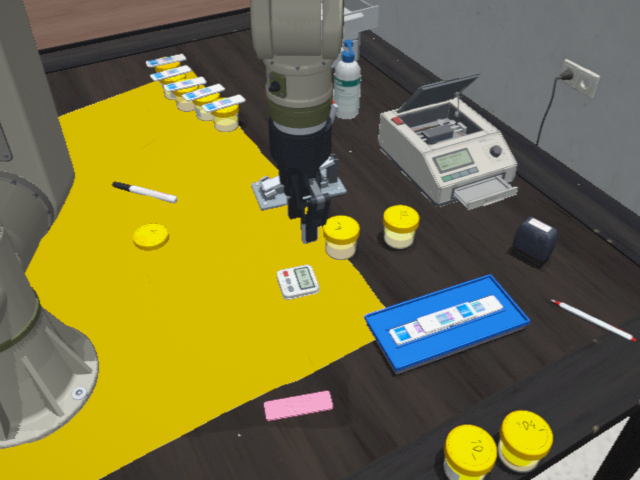

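View pics/top11.png

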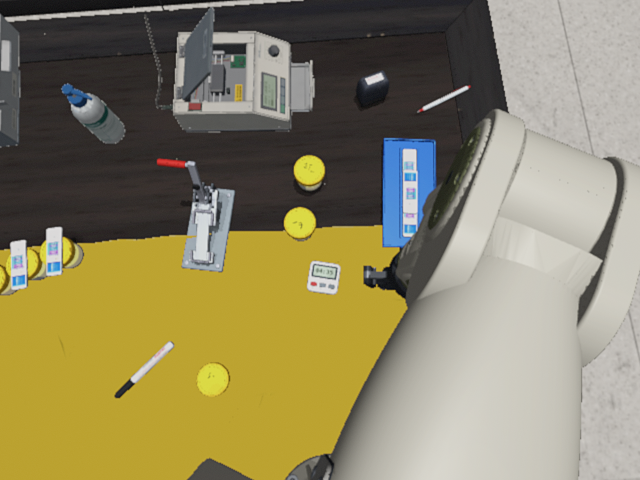

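The top view shows the clamp standing open, its grip at (172,162), and the jig empty. The cassette lies bridged in the tray at (409,193), the timer and cups have not moved, and the arm is clear. I hand in.

```bash
python3 -c "
from workcell import *
print(hand_in())"
```

```text
the job is handed in; nothing more can be done
None
```

The job is handed in at about 28 s of the 64 s allowed: the clamp is open, and the test cassette lies face up across the joint of the two tray cassettes.

I swung the red grip through its arc to the open stop and let go. I then felt for the cassette's top face with the fingertips, gripped its edges and lifted it out along the slope's normal. It was lowered until it touched at about 4.5 N, then released.

**What the last checks showed:**
- **Clamp and jig:** the clamp stands open and the jig is empty.
- **Bystanders:** the cups and timer show no movement against the first pictures. The ends of the two tray cassettes that stick out also look unmoved.
- **Position:** the cassette's centre is about 1 mm from the joint along its length, and across it agrees within about 1 mm.

**What disagreed:**
- **Cameras:** the two cameras differ by 2–4 mm sideways, so I compared positions within each view.
- **Angle:** corner picks on the placed cassette read 0.5–1.5° off the tray cassettes' line. The tool's own angle and the long edges agreed better (about 0.1° and about 0.5°), so I took the picks as noise and did not correct.
- **Clamp forces:** midway through the clamp swing there was about 16 N of sideways load on the grip, which I eased by shifting the path.

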